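Tip the examination lamp up out of its rest and pack it in its case

TASK

The examination lamp lies sunk in its tip-up rest: press the rest's thumb tab down until you feel it firmly on its stop, without forcing it, so that the lamp's head tips up and stays up. Then take the lamp by its raised part, lay it (do not drop it) flat in the bay of the open case so that nothing stands above the rim, and close the lid fully without forcing it. Leave everything else on the desk in its place.

Things in the scene. Friction and masses are not known exactly. Their poses are not given: they have to be found in the camera images.
- cradle: Tip-up rest fixed to the desk: grey trough, 49 wide over two 8 mm cheeks (33 between), cheek tops 99 above the desk, base plate 8 thick. Origin on the desk under the rocker's pivot; x along the trough to its closed end (trough: x -45 to +143), z up. The lamp lies in it sunk level with the cheeks, 2.5 mm free at each side: it cannot be gripped there. A black thumb tab sticks out at the -x end.
- rocker (a joint): Tilt (rad) of the seesaw tray carrying the lamp: 0 level (start). Its firm stop, a stepped cam hidden under the tab, set differently each time, lies anywhere from 0.36 to 0.52 and must be found by feel. Pivot: the rest's y axis, 78 above the desk at its origin. Stiff hinge: the tab moves at 3 to 6 N and stays where left; at the stop push with at least 7 N, never over 40 N. A 20 mm heel holds the lamp's tail.
- tab (a point): Middle of the top face of the black thumb tab (44 x 44), 80 mm behind the pivot (-x of the rest), 78 mm above the desk when level, 38 to 50 mm at the stop. Its axes tilt with the tray, which is 26 wide and ends 90 mm beyond the pivot.
- lamp: Hand-held lamp, 165 long, 0.2 kg: square white handle 135 long, 28 wide, 26 high, then a steel head 30 long, 23 across. Origin: middle of its underside; x towards the head, z up. It lies in the rest head to +x, origin some 45 beyond the pivot. Tipped up, 45 ahead of its middle, its underside is 4 mm or more above the cheeks: grip there across the 28 mm width, tilted square to its slope.
- lamp_mid (a point): Middle of the lamp, 13 mm above its underside; axes as the lamp's.
- lamp_head (a point): End of the lamp's head, on its centre line, 82.5 mm from the middle.
- lamp_tail (a point): End of the lamp's handle, on its centre line, 82.5 mm from the middle.
- case: Grey hinged case fixed to the desk, outside 130 (x) x 235 (y) x 50 high, walls and floor 5 thick. Origin under its centre, z up; its +x side is the hinge side and faces the robot. A black ledge 35 wide, 30 above the floor, fills its +y end; beside it is the lamp's bay, 120 x 190, 45 deep. A lamp lying on the ledge or a wall stands above the rim and stops the lid. Never load the lid over 50 N.
- bay (a point): Centre of the bay's floor (5 mm above the desk); axes as the case's: the bay reaches 60 to either side in x and 95 in y. The lamp may lie either way round along y.
- lid (a joint): Opening angle of the case's lid, rad: 0 shut flat on the rim, 1.57 upright, at most 1.95; starts open. Stiff hinge: stays where it is left, moves at 1 to 2 N at its free edge.
- hinge (a point): Middle of the lid's hinge axis, at the top of the case's +x wall, 50 above the desk; axes as the case's. The axis runs along y.
- lid_edge (a point): Middle of the lid's free edge, 132 mm from the hinge axis. The lid is a flat plate 235 wide, 6 thick; when shut its top is 56 mm above the desk.
- hammer: Bystander, loose: reflex hammer lying flat, 170 long, cross head 56 wide and 16 high; origin under its middle.
- dish: Bystander, loose: shallow round steel bowl, 110 across, 40 high; origin under its centre.
- mug: Bystander, loose: white mug, 80 across, 90 high; origin under its centre.
- bottle: Bystander, loose: clear bottle with white cap, 60 across, 170 high; origin under its centre.
- jar: Bystander, loose: glass jar with steel cap, 70 across, 100 high; origin under its centre.
Not all that is in view belongs to the job. Of the things that look like the lamp, the largest one is meant.

How it is judged:
On the way, in this order (a step that is already met when the one before it is completed fails the run):
1. the tab is pressed firmly onto its stop (with more than 7 N, the tray tipped by more than 0.35 rad) and the lamp's head is up (value of joint rocker above 0.35 rad and height (world z) of lamp_head above 0.11 m and contact force between the fingers and cradle above 7 N), for 0.02 s.
2. the lamp lies flat in the bay, below the rim, while the lid is still open, let go and at rest (x of lamp_mid in the frame of case between -0.055 and 0.055 m and z of lamp_head in the frame of case between 0 and 0.03 m and y of lamp_head in the frame of case between -0.115 and 0.081 m and z of lamp_tail in the frame of case between 0 and 0.03 m and y of lamp_tail in the frame of case between -0.115 and 0.081 m and value of joint lid above 0.8 rad and contact force between the fingers and lamp below 0.1 N and linear speed of lamp below 0.03 m/s), for 0.2 s.
At the end, for the whole second after the job is handed in: The lamp lies at rest in the case's bay, both of its ends inside the bay's walls and their centres less than 30 mm above the desk (so nothing above the rim), and the lid is shut to within 0.05 rad (x of lamp_mid in the frame of case between -0.055 and 0.055 m and z of lamp_head in the frame of case between 0 and 0.03 m and y of lamp_head in the frame of case between -0.115 and 0.081 m and z of lamp_tail in the frame of case between 0 and 0.03 m and y of lamp_tail in the frame of case between -0.115 and 0.081 m and value of joint lid below 0.05 rad and linear speed of lamp below 0.03 m/s); the robot touches nothing.
It fails at once if the rest or its tray is loaded by the gripper with more than 40 N (contact force between the fingers and cradle above 40 N).
It fails at once if the case or its lid is loaded by the gripper with more than 50 N (contact force between the fingers and case above 50 N).
It fails at once if the lamp is dropped (falls freely faster than 0.7 m/s) (linear speed of lamp above 0.7 m/s and contact force between the fingers and lamp below 0.1 N).
It fails at once if a bystander is moved more than 40 mm (distance of any of hammer, dish, mug, bottle, jar from where it was at the start of the episode above 0.04 m).
It also fails if it takes over 69 s, if anything falls off the work surface, if the arm or the gripper's body presses on something with over 40 N, if the wrist force passes 120 N, or if a joint passes its speed limit or range.

ROBOT

A 6-joint arm with a two-finger parallel gripper is mounted at the origin on the work surface. World frame = base frame: x ahead of the robot, y to its left, z up, the work surface at z = 0. Lengths are in m, angles in rad, forces in N, time in s.
With the tool pointing down it reaches from about 0.2 to 0.875 m from the base axis. Payload 3.4 kg.
Tool frame: the origin (TCP) lies midway between the tips of the shut fingers; the grasp point (between the pads) lies 19 mm behind it; x points along the fingers, y is the direction in which the jaws open and shut, and the axes are right-handed (so a half turn about x gives the same grasp; the last joint's range is limited). The gripper opens to 94 mm and grips with 3 to 60 N. Pads are 16 mm wide; open, the fingers measure 119 mm over their backs; the gripper's body (75 mm by 177 mm) begins 78 mm behind the grasp point.
Start: joints at [-1.348, 0.276, 1.505, -0, 1.361, -0.121], TCP at [0.194, -0.541, 0.205] pointing down, gripper open.
Joint ranges: [-2.89, 2.89], [-0.75, 2.08], [0.22, 2.7], [-1.18, 4.32], [0.11, 2.71], [-2.7, 2.7]. Speed limits (rad/s): [2.57, 2.57, 3.14, 3.14, 3.14, 3.14].

INTERFACE

Orientations are given as a 3x3 rotation matrix whose columns are the frame's x, y, z axes.
In Python, from station import sensors, eyes, arm gives the robot as it stands. The module is installed in compiled form; this text tells all that it offers.
- The arm moves only by the shell command python3 -m creep 'ROWS'. ROWS is JSON, a list of rows, each a list of 7 numbers: the closure, from 0 (fully open) to 1 (shut), then the shift along the tool's x, y, z in m, then the turn, a rotation vector about the tool's x, y, z in rad. A call has 1 to 20 rows; each row shifts and turns the commanded pose from where the row before left it, along the tool's axes as they then stand; what a row does not reach is not made up. A row lasts 1/12 s, in which the tool goes at most 41.7 mm and 7.16 degrees, less where a joint would pass 70% of its speed; a pose out of reach is approached as far as the arm can. A call with a gripper value outside its range is refused whole. The fingers move at their own pace and stop on an object; the grip force is fixed at half the most. Time passes only in rows, so rows that do not move let the fingers close. It gives the time, the measured TCP pose, the force and the opening at its end, in the units of the state.
- sensors.get_state(): the state, without advancing time (a new reading comes with each control period).
- eyes.read_camera(name): name is "side" or "top" or "wrist"; returns (picture, depth): 420x560x3 uint8, red, green, blue; 420x560 float32, m along the optical axis (not along the pixel's ray), 0 where there is no reading.
- eyes.camera_info(name): a dict with "fx", "fy", "cx", "cy" (pixels), "R" (3x3) and "t" (3): a world point X has camera coordinates R X + t. Camera axes: x right, y down, z forward; pixel columns grow to the right and rows downward; lengths in m; the calibration is good to about 2 mm. A picture is of the moment at which its call begins: read the wrist's pose just before it. camera_info takes no time and is no camera call; for the wrist camera it gives the pose at the moment of the call.
- arm.finish_job(): hands the job in, once; it reports no verdict.
The state is a dict: "clock": time; "joint_pos": joint angles; "joint_vel": joint speeds; "effort": joint torques, N m; "tcp_pos": TCP position; "tcp_rot": TCP orientation; "ft_force": force on the tool from outside, world axes, zero at the start; "ft_torque": the same for the moment, N m; "grip_width": finger opening in m.
Only numpy, scipy, OpenCV 4.12 (cv2) and the standard library are available. Lean on these libraries where they do the work, as an engineer would, in place of code of your own. Each camera call takes 0.05 s, during which the arm holds its last target.

## Working session

There is one attempt and no reset: what is moved stays moved. The work goes in short steps, Python scripts to look and compute and a shell command to move; the robot and the scene stay as the last step left them, time stands still between calls to the robot, and variables do not carry over. Pictures are saved under pics/ and viewed, and the job is handed in when it is done.

```bash
ls; mkdir -p pics
python3 - <<'E'
from station import sensors, eyes, arm
import cv2, numpy as np
for n in ("top","side"):
    p,d=eyes.read_camera(n); cv2.imwrite(f"pics/{n}0.png",p[:,:,::-1]); np.savez(f"{n}0.npz",p=p,d=d)
    i=eyes.camera_info(n); print(n,{k:np.round(v,4).tolist() for k,v in i.items()})
s=sensors.get_state(); print({k:np.round(v,3).tolist() for k,v in s.items()})
E
```

```text
pics
top {'fx': 455.6617, 'fy': 455.6617, 'cx': 284.9839, 'cy': 215.5319, 'R': [[-0.0226, -0.9994, 0.0264], [-0.9888, 0.0184, -0.1478], [0.1473, -0.0295, -0.9887]], 't': [-0.0091, 0.5578, 1.1108]}
side {'fx': 541.7916, 'fy': 541.7916, 'cx': 279.4221, 'cy': 206.3979, 'R': [[-0.9936, -0.1125, 0.0055], [-0.0907, 0.7704, -0.631], [0.0667, -0.6275, -0.7757]], 't': [0.5433, 0.0858, 1.2507]}
{'clock': 0.1, 'joint_pos': [-1.348, 0.277, 1.506, 0.0, 1.361, -0.121], 'joint_vel': [0.002, -0.002, -0.003, -0.0, -0.0, -0.001], 'effort': [0.001, -40.546, -23.778, 0.07, 0.03, -0.0], 'tcp_pos': [0.194, -0.541, 0.205], 'tcp_rot': [[-0.0, 0.337, -0.941], [0.002, -0.941, -0.337], [-1.0, -0.002, -0.0]], 'ft_force': [-0.211, -0.667, 0.226], 'ft_torque': [0.006, 0.015, 0.006], 'grip_width': 0.094}
```

View pics/top0.png

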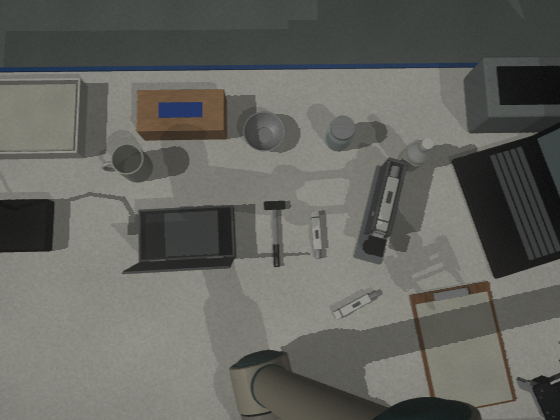

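View pics/side0.png

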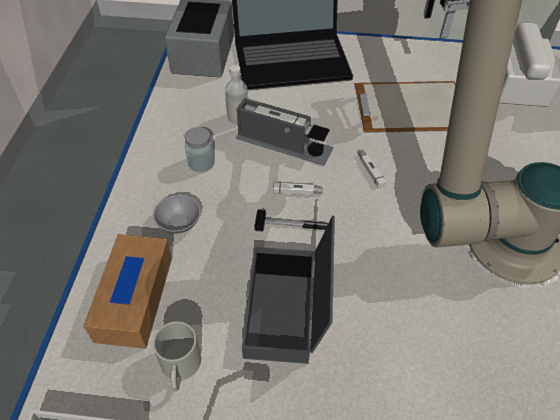

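The top view shows the rest at about (382,208), with its black tab at (375,243) and its far end near (390,165) next to the bottle (418,152). The case is at (187,233), with its upright lid on the robot side. Next I'll measure from depth.

```bash
cat > h.py <<'E'
import numpy as np, cv2
from station import sensors, eyes, arm
def cloud(n,d,i=None):
    i=i or eyes.camera_info(n); v,u=np.mgrid[:d.shape[0],:d.shape[1]]
    c=np.stack([(u-i["cx"])*d/i["fx"],(v-i["cy"])*d/i["fy"],d],-1)
    W=(c-np.array(i["t"]))@np.array(i["R"]); W[d<=0]=np.nan
    return W
E
python3 - <<'E'
from h import *
f=np.load("top0.npz"); W=cloud("top",f["d"])
f2=np.load("side0.npz"); W2=cloud("side",f2["d"])
def hm(W,name,x0,x1,y0,y1):
    ok=np.isfinite(W[...,0]); P=W[ok]
    m=(P[:,0]>x0)&(P[:,0]<x1)&(P[:,1]>y0)&(P[:,1]<y1); return P[m]
print("desk z",np.nanmedian(W[300:340,150:200,2]),np.nanmedian(W2[:,:,2][350:400,350:420]))
# rest: points
for nm,w in (("top",W),("side",W2)):
    P=hm(w,nm,0.35,0.75,-0.35,-0.1)
    Q=P[(P[:,2]>0.085)&(P[:,2]<0.107)]
    r=cv2.minAreaRect(Q[:,:2].astype(np.float32)*1000); print(nm,"top cheeks",r, np.median(Q[:,2]),len(Q))
    Q=P[(P[:,2]>0.07)&(P[:,2]<0.083)]; print(" z70-83",Q[:,:3].min(0),Q.max(0),len(Q))
    P=hm(w,nm,0.3,0.65,0.1,0.5)
    Q=P[(P[:,2]>0.043)&(P[:,2]<0.054)]
    print(nm,"rim",cv2.minAreaRect(Q[:,:2].astype(np.float32)*1000),len(Q))
    Q=P[(P[:,2]>0.1)&(P[:,2]<0.25)]; print("lid",Q.min(0),Q.max(0))
# heights image maps
for (a,b) in ((375,243),(377,225),(385,205),(390,180),(394,165),(187,233),(150,233),(215,233)):
    print((a,b),np.round(W[b,a],3))
E
python3 - <<'E'
import cv2
a=cv2.imread("pics/top0.png"); cv2.imwrite("pics/z1.png",cv2.resize(a[130:290,320:460],None,fx=4,fy=3.7,interpolation=2)[:600])
E
```

```text
desk z 0.00013191210882955535 -8.109132956058001e-05
top top cheeks ((646.8536376953125, -274.31097412109375), (279.1922912597656, 182.7732696533203), 18.784772872924805) 0.09737507421484887 1668
 z70-83 [ 0.44839632 -0.34977321  0.07008796] [ 0.74971783 -0.14052491  0.08299344] 612
top rim ((519.3609008789062, 228.30398559570312), (134.5634765625, 235.7571258544922), 2.055159091949463) 657
lid [0.41738175 0.10739481 0.10039304] [0.44588294 0.34112891 0.18350368]
side top cheeks ((622.95849609375, -235.62960815429688), (212.34544372558594, 241.129150390625), 83.7845458984375) 0.09628524910176163 1422
 z70-83 [ 0.44850254 -0.34494382  0.07002492] [ 0.74990337 -0.13620192  0.08299503] 643
side rim ((521.3972778320312, 227.76870727539062), (135.26930236816406, 238.63499450683594), 2.042454242706299) 1018
lid [0.4185716  0.10828269 0.10012097] [0.44740506 0.34424416 0.18197218]
(375, 243) [ 0.48  -0.238  0.077]
(377, 225) [ 0.522 -0.24   0.097]
(385, 205) [ 0.571 -0.263  0.096]
(390, 180) [ 0.632 -0.278  0.097]
(394, 165) [ 0.677 -0.297  0.071]
(187, 233) [0.522 0.231 0.01 ]
(150, 233) [0.524 0.327 0.003]
(215, 233) [0.521 0.161 0.003]
```

View pics/z1.png

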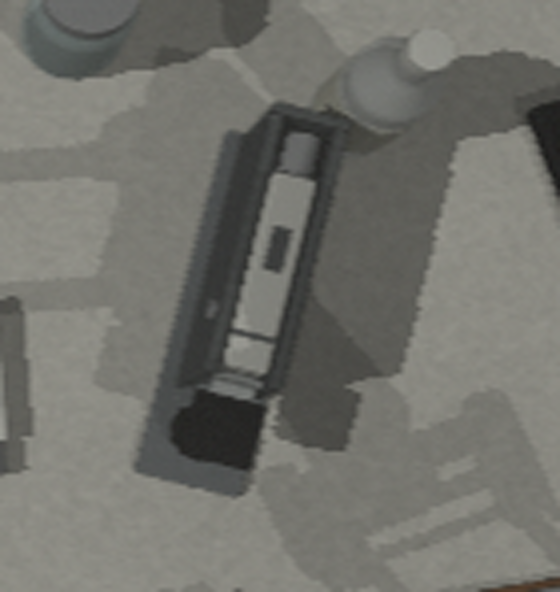

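Run:
```python
from h import *
f=np.load("top0.npz"); W=cloud("top",f["d"])
f2=np.load("side0.npz"); W2=cloud("side",f2["d"])
x0,y0,s=0.3,-0.45,1000
def hmap(ws,x0,x1,y0,y1,name,zmax):
    im=np.zeros((int((x1-x0)*800),int((y1-y0)*800)),np.float32)
    for w in ws:
        P=w[np.isfinite(w[...,0])]
        m=(P[:,0]>x0)&(P[:,0]<x1)&(P[:,1]>y0)&(P[:,1]<y1);P=P[m];P=P[np.argsort(P[:,2])]
        a=((x1-P[:,0])*800).astype(int).clip(0,im.shape[0]-1);b=((y1-P[:,1])*800).astype(int).clip(0,im.shape[1]-1)
        im[a,b]=np.maximum(im[a,b],P[:,2])
    im=cv2.dilate(im,np.ones((2,2)))
    c=cv2.applyColorMap((im/zmax*255).clip(0,255).astype(np.uint8),cv2.COLORMAP_TURBO)
    for k in np.arange(np.ceil(x0*20)/20,x1,.05): cv2.putText(c,f"{k:.2f}",(0,int((x1-k)*800)),0,.35,(255,255,255));c[int((x1-k)*800)]=c[int((x1-k)*800)]//2+90
    for k in np.arange(np.ceil(y0*20)/20,y1,.05): cv2.putText(c,f"{k:.2f}",(int((y1-k)*800),10),0,.3,(255,255,255));c[:,int((y1-k)*800)]=c[:,int((y1-k)*800)]//2+90
    cv2.imwrite(name,c)
hmap([W,W2],0.3,0.85,-0.45,0.45,"pics/hm.png",0.12)
```

```text
Traceback (most recent call last):
IndexError: index 440 is out of bounds for axis 0 with size 440
```

Run:
```python
from h import *
f=np.load("top0.npz"); W=cloud("top",f["d"])
f2=np.load("side0.npz"); W2=cloud("side",f2["d"])
def hmap(ws,x0,x1,y0,y1,name,zmax):
    im=np.zeros((int(round((x1-x0)*800)),int(round((y1-y0)*800))),np.float32)
    for w in ws:
        P=w[np.isfinite(w[...,0])]
        m=(P[:,0]>x0)&(P[:,0]<x1)&(P[:,1]>y0)&(P[:,1]<y1);P=P[m];P=P[np.argsort(P[:,2])]
        a=((x1-P[:,0])*800).astype(int).clip(0,im.shape[0]-1);b=((y1-P[:,1])*800).astype(int).clip(0,im.shape[1]-1)
        im[a,b]=np.maximum(im[a,b],P[:,2])
    im=cv2.dilate(im,np.ones((2,2)))
    c=cv2.applyColorMap((im/zmax*255).clip(0,255).astype(np.uint8),cv2.COLORMAP_TURBO)
    for k in np.arange(x0+.05,x1-.01,.05): cv2.putText(c,f"{k:.2f}",(0,int((x1-k)*800)),0,.35,(255,255,255));c[int((x1-k)*800)]=c[int((x1-k)*800)]//2+90
    for k in np.arange(y0+.05,y1-.01,.05): cv2.putText(c,f"{k:.2f}",(int((y1-k)*800),10),0,.3,(255,255,255));c[:,int((y1-k)*800)]=c[:,int((y1-k)*800)]//2+90
    cv2.imwrite(name,c)
hmap([W,W2],0.3,0.85,-0.45,0.45,"pics/hm.png",0.12)
for nm,w in (("top",W),("side",W2)):
    m=((w[...,2]>0.090)&(w[...,2]<0.104)&(w[...,0]>.45)&(w[...,0]<.69)&(w[...,1]>-.33)&(w[...,1]<-.19)).astype(np.uint8)
    n,l,st,_=cv2.connectedComponentsWithStats(m)
    for k in range(1,n):
        if st[k,4]>60:
            Q=w[l==k]; print(nm,st[k],cv2.minAreaRect(Q[:,:2].astype(np.float32)*1000),Q[:,2].mean())
    # tab by height
    m=((w[...,2]>0.070)&(w[...,2]<0.083)&(w[...,0]>.43)&(w[...,0]<.52)&(w[...,1]>-.28)&(w[...,1]<-.19)).astype(np.uint8)
    n,l,st,_=cv2.connectedComponentsWithStats(m)
    for k in range(1,n):
        if st[k,4]>60:
            Q=w[l==k]; print(nm,"tab",st[k],cv2.minAreaRect(Q[:,:2].astype(np.float32)*1000),Q[:,2].mean(),Q[:,:2].mean(0))
    # base plate
    # bottle
    m=((w[...,2]>0.04)&(w[...,2]<0.2)&(w[...,0]>.62)&(w[...,0]<.76)&(w[...,1]>-.41)&(w[...,1]<-.3))
    Q=w[m]; print(nm,"bottle",Q.min(0),Q.max(0),np.median(Q,0)); Q=Q[Q[:,2]>.15]; print("cap",Q.mean(0))
```

```text
top [ 370  158   37   78 1375] ((593.8646850585938, -272.5215759277344), (50.37446594238281, 188.15896606445312), 73.43202209472656) 0.0972591230161264
top tab [364 231  22  26 378] ((479.8614196777344, -238.81234741210938), (44.779354095458984, 56.70986557006836), 73.79065704345703) 0.07794398008937346 [ 0.47711312 -0.2374425 ]
top bottle [ 0.62112418 -0.37878861  0.04011618] [ 0.73125707 -0.30002212  0.17453316] [ 0.68963044 -0.3362254   0.1092686 ]
cap [ 0.7007213  -0.34794612  0.16838259]
side [ 237   94   74   38 1054] ((600.0695190429688, -274.00439453125), (57.314064025878906, 200.15576171875), 73.14337921142578) 0.0965296590684268
side tab [301 122  29  20 300] ((482.7166442871094, -237.53262329101562), (52.41472244262695, 60.050437927246094), 72.39368438720703) 0.0768058655109679 [ 0.48058346 -0.23574329]
side bottle [ 0.62186143 -0.36434844  0.04013716] [ 0.73308437 -0.30009037  0.17236218] [ 0.69988587 -0.33026806  0.10367777]
cap [ 0.70281244 -0.34506506  0.16517624]
```

View pics/hm.png

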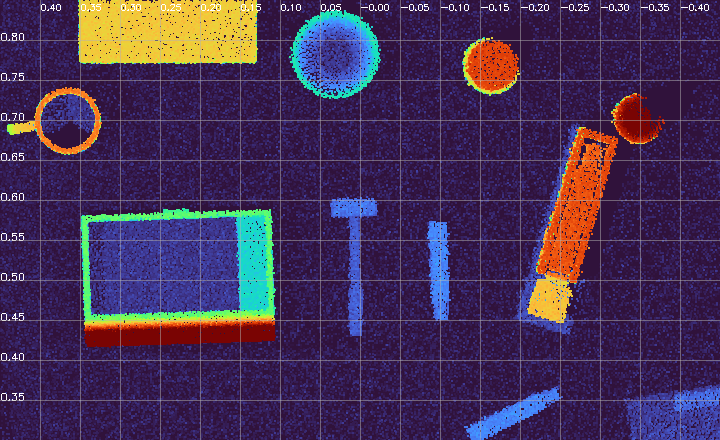

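Positions so far:
- **Rest:** origin about (0.547,-0.2585), yaw -16.5°, tab about (0.470,-0.236).
- **Bottle:** about (0.702,-0.346).
- **Case:** centre about (0.520,0.228), ledge towards world -y.

First move: shut the fingers, go over the tab and turn so the jaw axis lies across the rest.

```bash
cat >> h.py <<'E'
from scipy.spatial.transform import Rotation as Ro
def delta(target,Rt=None):
    s=sensors.get_state(); R=np.array(s["tcp_rot"]); p=np.array(s["tcp_pos"])
    print("clock",round(float(s["clock"]),2),"tool shift",np.round(R.T@(np.array(target)-p),4), "F",np.round(s["ft_force"],1),"q",np.round(s["joint_pos"],2))
    if Rt is not None: print("rotvec tool",np.round(Ro.from_matrix(R.T@Rt).as_rotvec(),4))
E
python3 -m creep '[[1,0.0,-0.0139,-0.0259,0,0,0],[1,0.0,-0.0139,-0.0259,0,0,0],[1,0.0,-0.0139,-0.0259,0,0,0],[1,0.0,-0.0139,-0.0259,0,0,0],[1,0.0,-0.0139,-0.0259,0,0,0],[1,0.0,-0.0139,-0.0259,0,0,0],[1,0.0,-0.0139,-0.0259,0,0,0],[1,0.0,-0.0139,-0.0259,0,0,0],[1,0.0,-0.0139,-0.0259,0,0,0],[1,0.0,-0.0139,-0.0259,0,0,0],[1,0.0,-0.0139,-0.0259,0,0,0],[1,0.0,-0.0139,-0.0259,0,0,0],[1,0.0,-0.0139,-0.0259,0,0,0],[1,0.0,-0.0139,-0.0259,0,0,0],[1,0,0,0,0.1055,0,0],[1,0,0,0,0.1055,0,0],[1,0,0,0,0.1055,0,0],[1,0,0,0,0.1055,0,0],[1,0,0,0,0.1055,0,0],[1,0,0,0,0.1055,0,0]]'
python3 - <<'E'
from h import *
a=np.radians(-16.5); ex=np.array([np.cos(a),np.sin(a),0]); ey=np.array([-np.sin(a),np.cos(a),0]);ez=np.array([0,0,1])
Rt=np.stack([-ez,-ey,-ex],1)
print(np.linalg.det(Rt))
delta([0.4702,-0.2356,0.10],Rt)
p,d=eyes.read_camera("wrist");cv2.imwrite("pics/w1.png",p[:,:,::-1]);p,d=eyes.read_camera("top");cv2.imwrite("pics/t1.png",p[:,:,::-1])
E
```

```text
clock: 1.77
tcp_pos: [0.4694, -0.2357, 0.205]
tcp_rot: [[-0.001, -0.29, -0.957], [0.0, -0.957, 0.29], [-1.0, -0.0, 0.001]]
ft_force: [0.6, 1.0, -0.4]
grip_width: 0.0008
1.0000000000000002
clock 1.77 tool shift [ 0.105  -0.0003 -0.0009] F [ 0.6  1.  -0.4] q [-0.6   0.2   1.61 -0.    1.33  1.27]
rotvec tool [-0.0063  0.0009  0.0002]
```

View pics/w1.png

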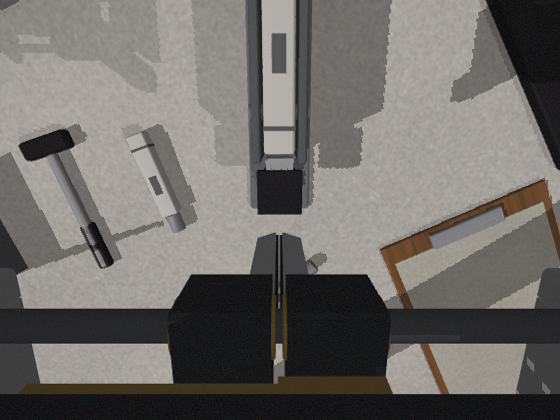

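View pics/t1.png

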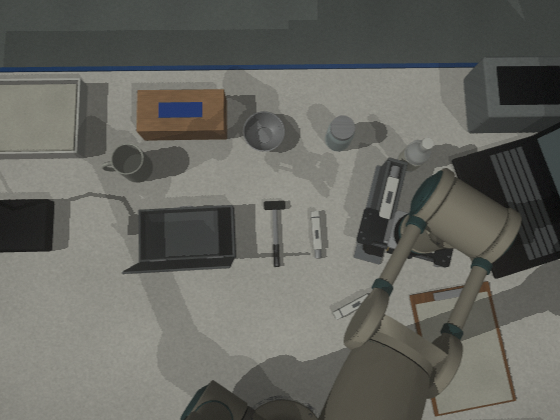

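The wrist view is well aligned: tab at (279,192), fingers at column 279. I'll descend in stages.

```bash
python3 -m creep '[[1,0.03,0,0,0,0,0],[1,0.03,0,0,0,0,0],[1,0.03,0,0,0,0,0],[1,0.027,0,0,0,0,0],[1,0.003,0,-0.002,0,0,0],[1,0,0,0,0,0,0]]'
for i in 1 2 3; do python3 -m creep '[[1,0.0025,0,0,0,0,0],[1,0.0025,0,0,0,0,0]]' | grep -E "tcp_pos|force"; done
```

```text
clock: 2.37
tcp_pos: [0.4707, -0.236, 0.0841]
tcp_rot: [[-0.003, -0.284, -0.959], [0.002, -0.959, 0.284], [-1.0, -0.001, 0.004]]
ft_force: [-0.4, 0.6, 0.3]
grip_width: 0.0008
tcp_pos: [0.473, -0.2375, 0.0822]
ft_force: [1.2, 0.5, 0.2]
tcp_pos: [0.4726, -0.2372, 0.0768]
ft_force: [-0.2, -0.3, 4.3]
tcp_pos: [0.4727, -0.2373, 0.0715]
ft_force: [0.6, -0.6, 4.1]
```

```bash
for i in 1 2 3; do python3 -m creep '[[1,0.0025,0,0,0,0,0],[1,0.0025,0,0,0,0,0]]' | grep -E "tcp_pos|force"; done; for i in 1 2; do python3 -m creep '[[1,0.0015,0,0,0,0,0]]' | grep -E "tcp_pos|force"; done
```

```text
tcp_pos: [0.4731, -0.2374, 0.0662]
ft_force: [1.8, -0.6, 4.6]
tcp_pos: [0.4722, -0.237, 0.0606]
ft_force: [1.3, -1.7, 4.4]
tcp_pos: [0.4714, -0.2366, 0.0552]
ft_force: [1.4, -1.0, 3.7]
tcp_pos: [0.4711, -0.2363, 0.0534]
ft_force: [1.8, -0.5, 5.1]
tcp_pos: [0.471, -0.2363, 0.052]
ft_force: [1.5, -0.9, 3.6]
```

```bash
for i in 1 2 3; do python3 -m creep '[[1,0.001,0,0,0,0,0]]' | grep -E "tcp_pos|force"; done
```

```text
tcp_pos: [0.4711, -0.2363, 0.051]
ft_force: [0.6, -0.3, 4.7]
tcp_pos: [0.4712, -0.2363, 0.0502]
ft_force: [1.1, -0.0, 4.3]
tcp_pos: [0.4715, -0.2365, 0.0495]
ft_force: [1.0, -0.6, 9.8]
```

```bash
for i in 1 2; do python3 -m creep '[[1,0.0005,0,0,0,0,0]]' | grep -E "tcp_pos|force"; done
```

```text
tcp_pos: [0.4716, -0.2365, 0.0494]
ft_force: [1.0, 0.1, 10.1]
tcp_pos: [0.4716, -0.2365, 0.0492]
ft_force: [-0.1, 1.1, 11.1]
```

```bash
for i in 1 2 3; do python3 -m creep '[[1,0.001,0,0,0,0,0]]' | grep -E "tcp_pos|force"; done;python3 - <<'E'
from h import *
p,d=eyes.read_camera("side");cv2.imwrite("pics/s2.png",cv2.resize(p[60:200,200:380,::-1],None,fx=4,fy=4));W=cloud("side",d)
a=np.radians(-16.5); ex=np.array([np.cos(a),np.sin(a)]);ey=np.array([-ex[1],ex[0]])
q=W[...,:2]-[0.5469,-0.2585]; lx=q@ex; ly=q@ey; z=W[...,2]
m=(abs(ly)<0.012)&(z>0.104)&(lx>0.0)&(lx<0.14)&(z<0.19)
c=np.polyfit(lx[m],z[m],1); print(m.sum(),c,np.arctan(c[0]),lx[m].max(),z[m].max())
E
```

```text
tcp_pos: [0.4718, -0.2365, 0.0489]
ft_force: [-1.0, 1.7, 17.8]
tcp_pos: [0.4719, -0.2366, 0.0485]
ft_force: [-2.4, 2.7, 23.9]
tcp_pos: [0.472, -0.2367, 0.0481]
ft_force: [-2.7, 2.8, 27.1]
329 [0.29088037 0.10251315] 0.28306930341507053 0.1177123339115309 0.14214282045359042
```

View pics/s2.png

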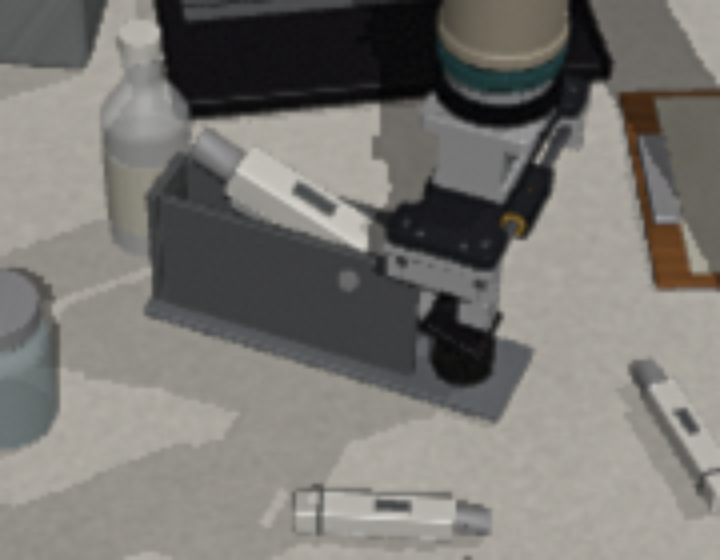

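27 N with under 1 mm of travel is the firm stop, and the picture shows the head up at (215,150). I'll back off straight up and measure the tilted lamp.

```bash
python3 -m creep '[[1,-0.01,0,0,0,0,0],[0.3,-0.03,0,0,0,0,0],[0.3,-0.04,0,0,0,0,0],[0.3,-0.04,0,0,0,0,0],[0.3,-0.04,0,0,0,0,0],[0.3,0,0,0.03,0,0,0],[0.3,0,0,0.03,0,0,0],[0.3,0,0,0,0,0,0]]'
cat > m.py <<'E'
from h import *
a=np.radians(-16.5); ex=np.array([np.cos(a),np.sin(a)]);ey=np.array([-ex[1],ex[0]])
for n in ("side","top","wrist"):
    i=eyes.camera_info(n)
    p,d=eyes.read_camera(n);cv2.imwrite(f"pics/{n}3.png",p[:,:,::-1]);np.savez(f"{n}3.npz",p=p,d=d); W=cloud(n,d,i)
    q=W[...,:2]-[0.5469,-0.2585]; lx=q@ex; ly=q@ey; z=W[...,2]
    m=(abs(ly)<0.010)&(z>0.104)&(lx>-0.03)&(lx<0.085)&(z<0.17)
    for _ in range(4):
        A=np.c_[lx[m],ly[m],np.ones(m.sum())]; c=np.linalg.lstsq(A,z[m],rcond=None)[0]
        r=z-(c[0]*lx+c[1]*ly+c[2]); m=m&(abs(r)<0.004)
    h=(z>0.105)&(lx>0)&(lx<0.15)&(abs(ly)<0.022)
    print(n,m.sum(),"slope",np.arctan(c[0]),c,"std",r[m].std(),"lxmax",np.nanmax(lx[h]),"zmax",np.nanmax(z[h]))
    hh=h&(lx>0.03)&(lx<.085); print("  ly range",np.percentile(ly[hh],[1,50,99]))
    t=(abs(ly)<.018)&(lx<-.06)&(lx>-.095)&(z>.03)&(z<.075)
    if t.sum()>20: c2=np.polyfit(lx[t],z[t],1); print("  tab",t.sum(),c2,np.arctan(c2[0]))
E
python3 m.py
```

```text
clock: 4.92
tcp_pos: [0.408, -0.2163, 0.205]
tcp_rot: [[-0.007, -0.285, -0.958], [0.003, -0.958, 0.285], [-1.0, -0.001, 0.007]]
ft_force: [-0.8, 0.5, -0.6]
grip_width: 0.0439
side 152 slope 0.34346447234348976 [ 0.35763966 -0.05037872  0.09995822] std 0.0017315199775339693 lxmax 0.12003505371071656 zmax 0.14050930152174915
  ly range [-0.0145474   0.00715311  0.01666139]
  tab 132 [0.39848662 0.07754835] 0.3792010623156477
top 250 slope 0.35940631300237336 [0.3757252  0.00597602 0.10005912] std 0.0017750437638063318 lxmax 0.11913294003804514 zmax 0.14238730790519122
  ly range [-0.01382193  0.00101529  0.01394241]
  tab 67 [0.36078639 0.07645077] 0.34625157134053985
wrist 236 slope 0.2562448058659503 [ 0.2620046  -0.00297874  0.10028175] std 0.0007700475464738299 lxmax 0.022376676411924964 zmax 0.1084704962224151Traceback (most recent call last):
  File "m.py", line 13, in <module>
    hh=h&(lx>0.03)&(lx<.085); print("  ly range",np.percentile(ly[hh],[1,50,99]))
                                                 ~~~~~~~~~~~~~^^^^^^^^^^^^^^^^^^
    return _quantile_unchecked(
        a, q, axis, out, overwrite_input, method, keepdims, weights)
    return _ureduce(a,
                    func=_quantile_ureduce_func,
    ...<5 lines>...
                    overwrite_input=overwrite_input,
                    method=method)
    r = func(a, **kwargs)
    result = _quantile(arr,
                       quantiles=q,
    ...<2 lines>...
                       out=out,
                       weights=wgt)
    slices_having_nans = np.isnan(arr[-1, ...])
                                  ~~~^^^^^^^^^
IndexError: index -1 is out of bounds for axis 0 with size 0
```

View pics/wrist3.png

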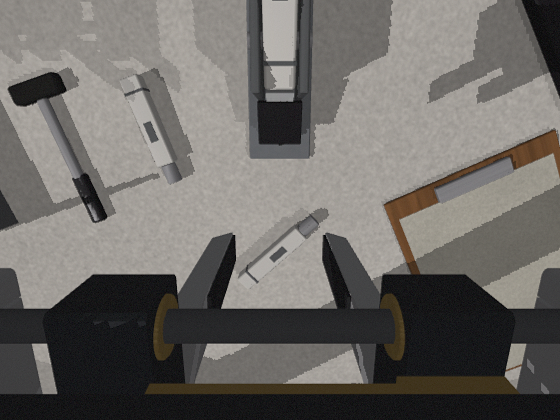

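View pics/top3.png

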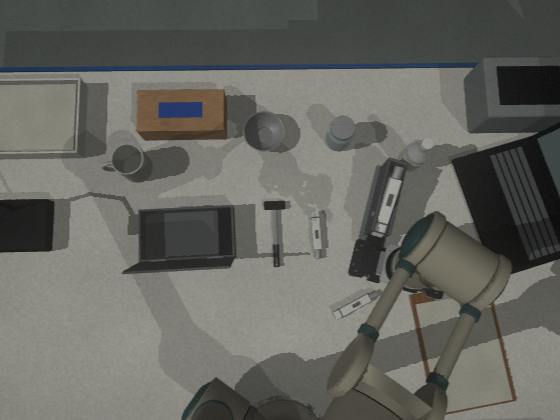

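```bash
cat > g.py <<'E'
from h import *
a=np.radians(-16.5); ex=np.array([np.cos(a),np.sin(a),0]); ey=np.array([-np.sin(a),np.cos(a),0]);ez=np.array([0,0,1])
th=0.37; tx=np.sin(th)*ex-np.cos(th)*ez; ty=-ey; Rt=np.stack([tx,ty,np.cross(tx,ty)],1)
u=np.cos(th)*ex+np.sin(th)*ez; n=-tx
O=np.array([.5469,-.2585,.078])
G=O+.088*u-.003*n
E
python3 - <<'E'
from g import *
print(G); delta(G+.08*n,Rt); delta(G,Rt)
E
```

```text
[ 0.62660635 -0.2821101   0.10702518]
clock 5.07 tool shift [ 0.0231 -0.0004 -0.1933] F [-0.3 -0.4 -0.2] q [-0.64  0.11  1.72 -0.    1.31  1.22]
rotvec tool [-1.600e-03  3.711e-01  1.000e-04]
clock 5.07 tool shift [ 0.0977 -0.0004 -0.2223] F [-0.3 -0.4 -0.2] q [-0.64  0.11  1.72 -0.    1.31  1.22]
rotvec tool [-1.600e-03  3.711e-01  1.000e-04]
```

```bash
python3 -m creep '[[0.3,0,0,-0.032,0,0,0],[0.3,0,0,-0.032,0,0,0],[0.3,0,0,-0.032,0,0,0],[0.3,0,0,-0.032,0,0,0],[0.3,0,0,-0.032,0,0,0],[0.3,0,0,-0.033,0,0,0],[0.3,0,0,0,0,0.0928,0],[0.3,0,0,0,0,0.0928,0],[0.3,0,0,0,0,0.0928,0],[0.3,0,0,0,0,0.0928,0],[0.3,0,0,0,0,0,0]]'
python3 - <<'E'
from g import *
delta(G,Rt)
i=eyes.camera_info("wrist");p,d=eyes.read_camera("wrist");cv2.imwrite("pics/w4.png",p[:,:,::-1])
W=cloud("wrist",d,i); q=W-O; lx=q@u; ly=q@ey; lz=q@n
m=(abs(ly)<.03)&(lx>.03)&(lx<.14)&(lz>.012)&(lz<.03)
print(m.sum(),np.percentile(lx[m],[0,1,99,100]),np.percentile(ly[m],[1,50,99]),np.median(lz[m]))
for a0,b0 in ((.03,.05),(.05,.07),(.07,.09)):
    k=m&(lx>a0)&(lx<b0)
    if k.sum():print(np.percentile(ly[k],[1,99]),np.median(lz[k]))
E
```

```text
clock: 5.98
tcp_pos: [0.5936, -0.271, 0.2003]
tcp_rot: [[0.34, -0.285, -0.896], [-0.098, -0.958, 0.268], [-0.935, -0.003, -0.354]]
ft_force: [-0.7, 0.6, -1.4]
grip_width: 0.0658
clock 5.98 tool shift [0.0995 0.0015 0.0004] F [-0.7  0.6 -1.4] q [-0.6   0.21  1.68  0.14  0.92  1.19]
rotvec tool [-0.0027  0.0084  0.0027]
3332 [0.03022724 0.0313152  0.12734989 0.12812897] [-0.01502422 -0.00134765  0.012084  ] 0.018093640916521544
[-0.01533594  0.01184025] 0.018614797972924917
[-0.01509031  0.01239444] 0.018477226054385208
[-0.01480399  0.01219322] 0.018396770789430444
```

View pics/w4.png

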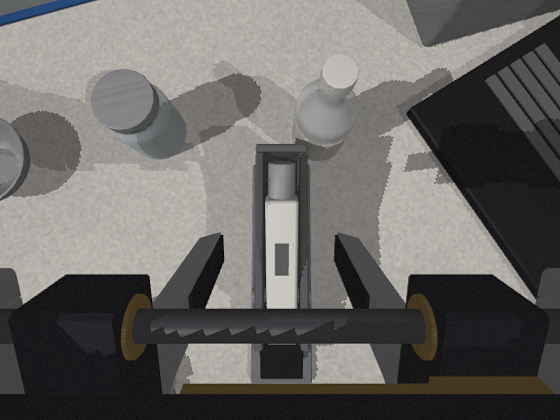

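The lamp is centred between the fingers at column 281, and the head end fits the model. I'll descend along the tool axis and close.

```bash
python3 -m creep '[[0.3,0.025,0.002,0,0,0.008,0],[0.3,0.025,0,0,0,0,0],[0.3,0.02,0,0,0,0,0],[0.3,0.013,0,0,0,0,0],[0.3,0.008,0,0,0,0,0],[0.3,0.006,0,0,0,0,0],[0.3,0,0,0,0,0,0],[0.3,0,0,0,0,0,0]]'
python3 -c "
from g import *
delta(G,Rt)"
```

```text
clock: 6.7
tcp_pos: [0.6334, -0.2869, 0.1158]
tcp_rot: [[0.355, -0.285, -0.89], [-0.106, -0.959, 0.265], [-0.929, 0.0, -0.371]]
ft_force: [0.4, 0.5, 0.2]
grip_width: 0.0661
clock 6.7 tool shift [ 0.0052 -0.0026  0.0105] F [0.4 0.5 0.2] q [-0.59  0.33  1.73  0.17  0.72  1.17]
rotvec tool [-0.0009 -0.0098 -0.0006]
```

```bash
python3 -m creep '[[0.3,0,0,0.01,0,0,0],[0.3,0.003,0,0,0,0,0],[0.3,0.0,0,0,0,0,0],[0.3,0,0,0,0,0,0]]'
python3 -c "
from g import *
delta(G,Rt)"
```

```text
clock: 7.03
tcp_pos: [0.6246, -0.2843, 0.1093]
tcp_rot: [[0.355, -0.285, -0.89], [-0.106, -0.958, 0.265], [-0.929, 0.0, -0.371]]
ft_force: [-0.2, -1.0, 1.0]
grip_width: 0.0656
clock 7.03 tool shift [ 0.0026 -0.0026 -0.0004] F [-0.2 -1.   1. ] q [-0.59  0.33  1.76  0.17  0.7   1.16]
rotvec tool [-0.0013 -0.0098 -0.0008]
```

```bash
python3 -m creep '[[0.3,0.002,0,0,0,0,0],[0.5,0,0,0,0,0,0],[0.7,0,0,0,0,0,0],[0.8,0,0,0,0,0,0],[1,0,0,0,0,0,0],[1,0,0,0,0,0,0],[1,0,0,0,0,0,0],[1,0,0,0,0,0,0],[1,0,0,0,0,0,0]]'
```

```text
clock: 7.78
tcp_pos: [0.6255, -0.2843, 0.1069]
tcp_rot: [[0.355, -0.285, -0.89], [-0.105, -0.958, 0.265], [-0.929, -0.0, -0.37]]
ft_force: [0.3, 0.4, 0.2]
grip_width: 0.0277
```

Gripped at 27.7 mm. Now lift square to the slope.

```bash
python3 -m creep '[[1,-0.003,0,0,0,0,0],[1,-0.007,0,0,0,0,0],[1,-0.01,0,0,0,0,0],[1,-0.015,0,0,0,0,0],[1,-0.015,0,0,0,0,0],[1,-0.02,0,0,0,0,0],[1,-0.025,0,0,0,0,0],[1,-0.025,0,0,0,0,0],[1,0,0,0,0,0,0],[1,0,0,0,0,0,0]]'
python3 - <<'E'
from g import *
for n in ("side","wrist"):
  p,d=eyes.read_camera(n);cv2.imwrite(f"pics/{n}5.png",p[:,:,::-1])
E
```

```text
clock: 8.62
tcp_pos: [0.5833, -0.2723, 0.2207]
tcp_rot: [[0.358, -0.285, -0.889], [-0.108, -0.958, 0.264], [-0.927, 0.002, -0.374]]
ft_force: [0.2, 0.9, -1.8]
grip_width: 0.0275
```

View pics/side5.png

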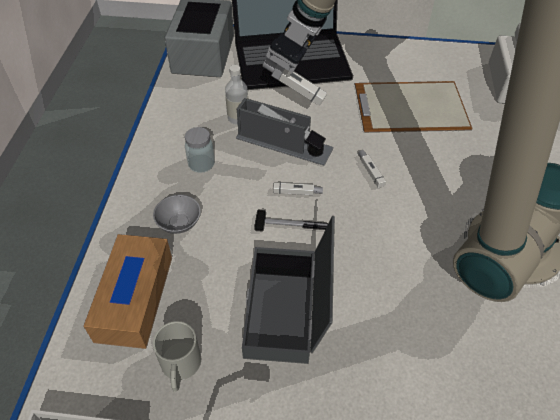

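View pics/wrist5.png

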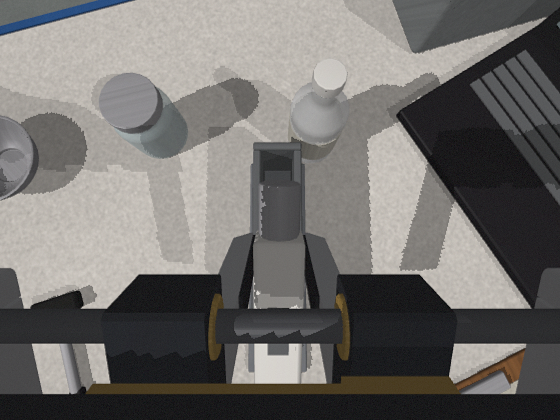

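```bash
cat > c.py <<'E'
from h import *
b=np.radians(2.05); cy=np.array([np.sin(b),-np.cos(b)]); cx=np.array([-np.cos(b),-np.sin(b)])
C0=np.array([.520,.228])
E
python3 - <<'E'
from c import *
for n in ("top","side"):
    f=np.load(n+"0.npz");W=cloud(n,f["d"]); q=W[...,:2]-C0; x=q@cx;y=q@cy;z=W[...,2]
    m=(z>.044)&(z<.054)&(abs(x)<.07)&(abs(y)<.125)
    far=m&(x<-.05); print(n,"far wall x",np.percentile(x[far],[2,50,98]), "slope",np.polyfit(y[far],x[far],1))
    l=m&(y<-.1)&(abs(x)<.05); r=m&(y>.1)&(abs(x)<.05); print(" y walls",np.percentile(y[l],[2,50,98]),np.percentile(y[r],[2,50,98]))
    led=(z>.03)&(z<.04)&(abs(x)<.05)&(y>.05)&(y<.11);print(" ledge",np.percentile(y[led],[2,98]),np.median(z[led]))
    fl=(abs(x)<.05)&(abs(y+.02)<.08);print(" floor z",np.median(z[fl]))
    lid=(z>.07)&(z<.2)&(x>.03)&(x<.13)&(abs(y)<.12)
    print(" lid",np.polyfit(z[lid],x[lid],1),z[lid].max(),np.percentile(y[lid],[1,99]))
    for h in (.08,.10,.12,.14,.16,.175):
        k=lid&(abs(z-h)<.006); print("   ",h,np.percentile(x[k],[1,50,99]),k.sum())
E
```

```text
top far wall x [-0.06566082 -0.06021427 -0.05296161] slope [ 0.00141314 -0.06020169]
 y walls [-0.11738166 -0.11401002 -0.11158928] [0.11242028 0.11532213 0.11742427]
 ledge [0.07790282 0.10922705] 0.03520552567908962
 floor z 0.0050520827290939695
 lid [0.23378325 0.05376887] 0.18350368490361932 [-0.11335733  0.11639871]
    0.08 [0.07165678 0.07302797 0.07473273] 77
    0.1 [0.07568935 0.07733444 0.07880604] 77
    0.12 [0.08003254 0.08155157 0.08301071] 88
    0.14 [0.08370413 0.08586682 0.08756624] 88
    0.16 [0.08845898 0.09003042 0.09175156] 93
    0.175 [0.09175241 0.09579545 0.09945818] 334
side far wall x [-0.0671753  -0.06195768 -0.05054366] slope [ 0.00244907 -0.06151713]
 y walls [-0.11834125 -0.11568634 -0.11152039] [0.11090098 0.11405249 0.11913255]
 ledge [0.07657724 0.10942909] 0.03482831551322374
 floor z 0.004959939979211023
 lid [0.22758076 0.05286334] 0.1819721814750814 [-0.11762608  0.11287102]
    0.08 [0.06977739 0.07146078 0.07534691] 169
    0.1 [0.0735833  0.07561114 0.07973536] 167
    0.12 [0.07815165 0.07996001 0.0839002 ] 173
    0.14 [0.08227868 0.08408603 0.08783059] 194
    0.16 [0.08645613 0.08831467 0.09150844] 199
    0.175 [0.09009052 0.09368381 0.09776529] 461
```

Lamp is held clear of the rest (side view, about (300,85)). The lid stands at about 1.80 rad. I'll level the lamp and raise it.

```bash
cat >> c.py <<'E'
ez=np.array([0,0,1.]); tx=-ez; tz=np.r_[cy,0]; ty=np.cross(tz,tx); RT=np.stack([tx,ty,tz],1)
P=C0+(-.023)*cx+(-.0605)*cy
E
python3 -m creep '[[1,-0.01,0,0,0,-0.095,0],[1,-0.01,0,0,0,-0.095,0],[1,-0.01,0,0,0,-0.095,0],[1,-0.01,0,0,0,-0.095,0],[1,0,0,0,0,0,0],[1,0,0,0,0,0,0]]'
python3 - <<'E'
from c import *
print(P); delta([*P,.25],RT)
E
```

```text
clock: 9.22
tcp_pos: [0.5753, -0.2693, 0.2542]
tcp_rot: [[-0.002, -0.284, -0.959], [0.001, -0.959, 0.284], [-1.0, -0.001, 0.002]]
ft_force: [-0.6, 0.6, -2.7]
grip_width: 0.028
[0.5408211  0.28928403]
clock 9.22 tool shift [ 0.005  -0.5257  0.1918] F [-0.6  0.6 -2.7] q [-0.55  0.35  1.28  0.    1.52  1.31]
rotvec tool [-1.8948e+00  6.0000e-04  2.5000e-03]
```

```bash
python3 -m creep '[[1,0,-0.0292,0.01065,0,0,0],[1,0,-0.0292,0.01065,0,0,0],[1,0,-0.0292,0.01065,0,0,0],[1,0,-0.0292,0.01065,0,0,0],[1,0,-0.0292,0.01065,0,0,0],[1,0,-0.0292,0.01065,0,0,0],[1,0,-0.0292,0.01065,0,0,0],[1,0,-0.0292,0.01065,0,0,0],[1,0,-0.0292,0.01065,0,0,0],[1,0,-0.0292,0.01065,0,0,0],[1,0,-0.0292,0.01065,0,0,0],[1,0,-0.0292,0.01065,0,0,0],[1,0,-0.0292,0.01065,0,0,0],[1,0,-0.0292,0.01065,0,0,0],[1,0,-0.0292,0.01065,0,0,0],[1,0,-0.0292,0.01065,0,0,0],[1,0,-0.0292,0.01065,0,0,0],[1,0,-0.0292,0.01065,0,0,0]]'
python3 -m creep '[[1,0,0,0,-0.1184,0,0],[1,0,0,0,-0.1184,0,0],[1,0,0,0,-0.1184,0,0],[1,0,0,0,-0.1184,0,0],[1,0,0,0,-0.1184,0,0],[1,0,0,0,-0.1184,0,0],[1,0,0,0,-0.1184,0,0],[1,0,0,0,-0.1184,0,0],[1,0,0,0,-0.1184,0,0],[1,0,0,0,-0.1184,0,0],[1,0,0,0,-0.1184,0,0],[1,0,0,0,-0.1184,0,0],[1,0,0,0,-0.1184,0,0],[1,0,0,0,-0.1184,0,0],[1,0,0,0,-0.1184,0,0],[1,0,0,0,-0.1184,0,0],[1,0,0,0,0,0,0],[1,0,0,0,0,0,0]]'
python3 - <<'E'
from c import *
delta([*P,.25],RT)
for n in ("side","top","wrist"):
  i=eyes.camera_info(n);p,d=eyes.read_camera(n);cv2.imwrite(f"pics/{n}6.png",p[:,:,::-1]);np.savez(f"{n}6.npz",p=p,d=d,R=i["R"],t=i["t"])
E
```

```text
clock: 10.72
tcp_pos: [0.538, 0.2899, 0.2556]
tcp_rot: [[-0.002, -0.285, -0.958], [0.0, -0.958, 0.285], [-1.0, 0.0, 0.002]]
ft_force: [0.7, -0.9, -1.4]
grip_width: 0.0276
clock: 12.22
tcp_pos: [0.5387, 0.2886, 0.256]
tcp_rot: [[-0.002, 1.0, 0.031], [0.0, 0.031, -1.0], [-1.0, -0.002, -0.0]]
ft_force: [0.1, -0.1, -0.9]
grip_width: 0.0276
clock 12.22 tool shift [ 0.006   0.0022 -0.0006] F [ 0.1 -0.1 -0.9] q [0.38 0.31 1.33 0.   1.5  0.35]
rotvec tool [-0.0047 -0.0002  0.0021]
```

View pics/side6.png

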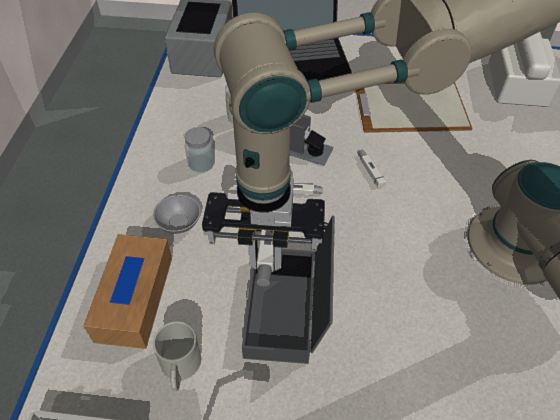

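View pics/wrist6.png

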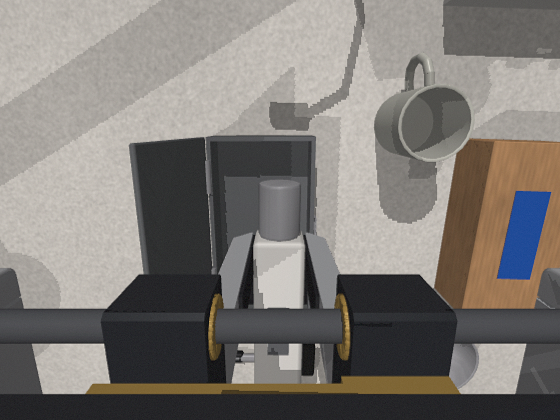

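The lamp is over the case, with its head at (280,210) in the wrist view. I'll check its pitch and the position of its ends in the case frame.

Run:
```python
from c import *
for n in ("wrist","side"):
    f=np.load(n+"6.npz"); i=eyes.camera_info(n); i=dict(i,R=f["R"],t=f["t"]); W=cloud(n,f["d"],i)
    q=W[...,:2]-C0;x=q@cx;y=q@cy;z=W[...,2]
    m=(abs(x+.023)<.02)&(z>.22)&(z<.30)&(y<-.055)&(y>-.14)
    if n=="wrist":
        hd=m&(y<-.085); print(hd.sum(),"head y min",np.percentile(y[hd],[0,1,5]),"x",np.percentile(x[hd],[1,50,99]))
        k=m&(abs(x+.023)<.008); 
        for a0 in np.arange(-.115,-.055,.006):
            kk=k&(abs(y-a0)<.003)
            if kk.sum(): print(round(a0,3),np.round(np.percentile(z[kk],[10,50,90,99]),4),kk.sum())
    # tail: anything near y>.03
    t=(abs(x+.023)<.03)&(z>.2)&(z<.3)&(y>.0)&(y<.12); print(n,"tail",t.sum(), y[t].max() if t.sum() else None, np.percentile(z[t],[5,50,95]) if t.sum() else None)
```

```text
1456 head y min [-0.10080783 -0.10069905 -0.1005548 ] x [-0.03245211 -0.02116777 -0.00980333]
-0.103 [0.2591 0.2679 0.2744 0.2762] 195
-0.097 [0.2731 0.2756 0.2769 0.2775] 367
-0.091 [0.2732 0.2757 0.2767 0.2773] 350
-0.085 [0.2729 0.2757 0.2768 0.2775] 327
-0.079 [0.2729 0.2758 0.2769 0.2775] 325
-0.073 [0.2727 0.2755 0.2769 0.2778] 336
-0.067 [0.2764 0.2775 0.2785 0.2791] 363
-0.061 [0.277  0.2778 0.2786 0.2791] 311
wrist tail 1181 0.019167584079871153 [0.27660233 0.27788005 0.27880458]
side tail 0 None None
```

View pics/top6.png

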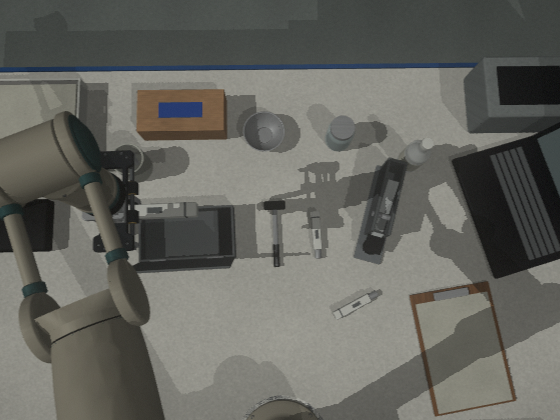

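The lamp is level, its underside 4.2 mm below the TCP, with its ends at y = -0.101 and +0.064, about 12 mm free at each end. Shift 2.5 mm away from the lid and descend.

```bash
python3 -m creep '[[1,0.02,0.0025,0,-0.0047,0,0],[1,0.03,0,0,0,0,0],[1,0.03,0,0,0,0,0],[1,0.03,0,0,0,0,0],[1,0.02,0,0,0,0,0],[1,0.02,0,0,0,0,0],[1,0.02,0,0,0,0,0],[1,0.015,0,0,0,0,0],[1,0.015,0,0,0,0,0],[1,0.01,0,0,0,0,0],[1,0,0,0,0,0,0],[1,0,0,0,0,0,0]]'
python3 - <<'E'
from c import *
delta([*P,.01],RT)
p,d=eyes.read_camera("wrist");cv2.imwrite("pics/w7.png",p[:,:,::-1])
p,d=eyes.read_camera("side");cv2.imwrite("pics/s7.png",cv2.resize(p[150:380,180:400,::-1],None,fx=2.5,fy=2.5))
E
```

```text
clock: 13.37
tcp_pos: [0.5424, 0.2894, 0.0469]
tcp_rot: [[-0.001, 0.999, 0.039], [-0.0, 0.039, -0.999], [-1.0, -0.001, 0.0]]
ft_force: [0.4, 0.1, -2.0]
grip_width: 0.0275
clock 13.37 tool shift [ 0.0369 -0.0015  0.    ] F [ 0.4  0.1 -2. ] q [0.38 0.46 1.64 0.   1.04 0.34]
rotvec tool [0.0028 0.     0.0014]
```

View pics/s7.png

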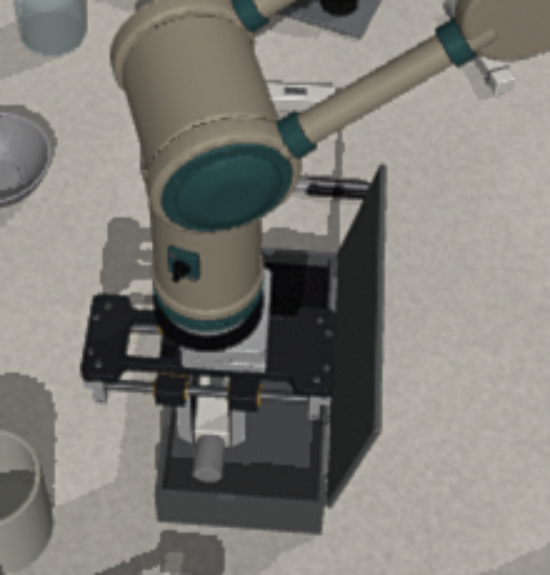

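View pics/w7.png

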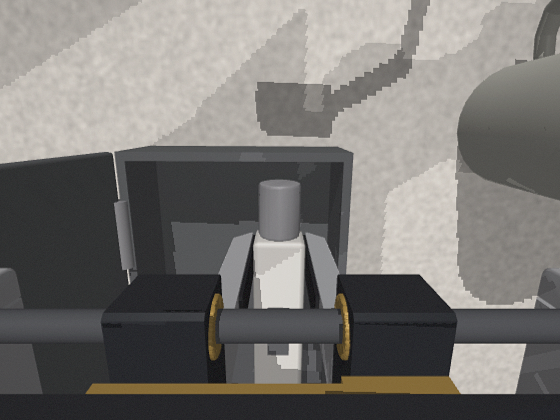

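The lamp hangs inside the walls, and the gripper body clears the lid. Lower gently until it touches.

```bash
python3 -m creep '[[1,0.01,0,0,0,0,0],[1,0.01,0,0,0,0,0],[1,0.008,0,0,0,0,0],[1,0.004,0,0,0,0,0],[1,0.002,0,0,0,0,0],[1,0,0,0,0,0,0]]'
for i in 1 2 3; do python3 -m creep '[[1,0.001,0,0,0,0,0]]'| grep -E "tcp_pos|force"; done
```

```text
clock: 13.97
tcp_pos: [0.542, 0.2892, 0.0123]
tcp_rot: [[-0.002, 0.999, 0.039], [-0.0, 0.039, -0.999], [-1.0, -0.002, 0.0]]
ft_force: [0.3, 0.7, -2.1]
grip_width: 0.0279
tcp_pos: [0.5427, 0.2895, 0.0122]
ft_force: [0.1, -0.6, -1.5]
tcp_pos: [0.5429, 0.2896, 0.0115]
ft_force: [0.3, -0.6, -1.5]
tcp_pos: [0.5428, 0.2896, 0.0105]
ft_force: [0.9, 0.5, -1.6]
```

```bash
for i in 1 2 3; do python3 -m creep '[[1,0.0007,0,0,0,0,0]]'| grep -E "tcp_pos|force"; done
```

```text
tcp_pos: [0.5427, 0.2895, 0.0097]
ft_force: [0.3, -0.4, -1.9]
tcp_pos: [0.5426, 0.2895, 0.0091]
ft_force: [-1.1, -0.1, 4.5]
tcp_pos: [0.5426, 0.2895, 0.009]
ft_force: [-1.5, -0.3, 7.8]
```

Touchdown at TCP z 0.009, as predicted. Open slightly to 40 mm.

```bash
python3 -m creep '[[0.6,0,0,0,0,0,0],[0.6,0,0,0,0,0,0],[0.6,0,0,0,0,0,0],[0.6,0,0,0,0,0,0],[0.6,0,0,0,0,0,0],[0.6,0,0,0,0,0,0]]'
```

```text
clock: 14.97
tcp_pos: [0.5425, 0.2894, 0.008]
tcp_rot: [[-0.001, 0.999, 0.039], [0.0, 0.039, -0.999], [-1.0, -0.001, -0.0]]
ft_force: [-0.9, -1.3, 0.3]
grip_width: 0.0378
```

Released. Withdraw upward.

```bash
python3 -m creep '[[0.6,-0.01,0,0,0,0,0],[0.6,-0.02,0,0,0,0,0],[0.6,-0.03,0,0,0,0,0],[0.6,-0.04,0,0,0,0,0],[0.6,-0.04,0,0,0,0,0],[1,-0.04,0,0,0,0,0],[1,-0.04,0,0,0,0,0],[1,-0.03,0,0,0,0,0],[1,0,0,0,0,0,0]]'
python3 - <<'E'
from c import *
n="wrist";i=eyes.camera_info(n);p,d=eyes.read_camera(n);cv2.imwrite("pics/w8.png",p[:,:,::-1]);W=cloud(n,d,i)
p2,_=eyes.read_camera("side");cv2.imwrite("pics/s8.png",cv2.resize(p2[150:380,180:400,::-1],None,fx=2.5,fy=2.5))
q=W[...,:2]-C0;x=q@cx;y=q@cy;z=W[...,2]
m=(abs(x)<.055)&(y>-.108)&(y<.07)&(z>.013)&(z<.045)
print(m.sum(),"x",np.percentile(x[m],[1,50,99]),"y",np.percentile(y[m],[0.5,99.5]),"z",np.percentile(z[m],[50,99]))
k=m&(z>.027); print(np.polyfit(y[k],z[k],1))
E
```

```text
clock: 15.72
tcp_pos: [0.5459, 0.2908, 0.2669]
tcp_rot: [[0.013, 0.999, 0.039], [0.006, 0.039, -0.999], [-1.0, 0.013, -0.005]]
ft_force: [0.4, -1.1, 0.7]
grip_width: 0.0143
2262 x [-0.03670337 -0.02423932 -0.00944579] y [-0.10062585  0.06258833] z [0.03007829 0.03227195]
[0.00789414 0.03023335]
```

View pics/w8.png

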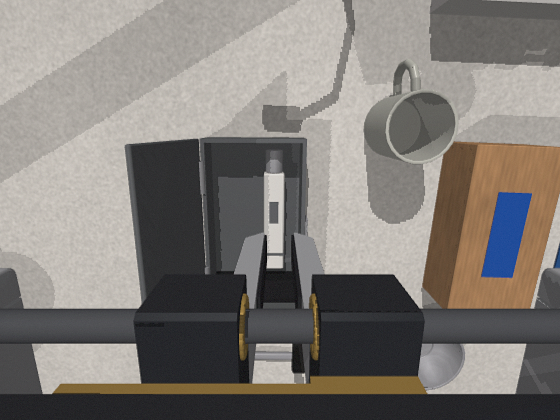

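View pics/s8.png

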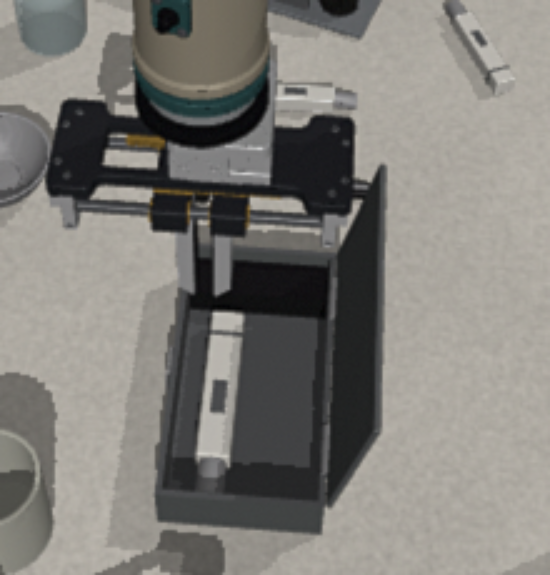

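The lamp lies flat in the bay, with its top at z≈0.0305 and its ends at y -0.101 and +0.063 in the case frame. Next I'll take the shut fingers behind the lid.

Run:
```python
from c import *
T=C0-(-.135)*-cx
delta([*T,.26],RT); print(T)
```

```text
clock 15.82 tool shift [0.0004 0.1095 0.0611] F [-1.6 -0.7 -1.4] q [0.38 0.31 1.32 0.   1.51 0.34]
rotvec tool [ 0.0034 -0.0014 -0.0029]
[0.6549136  0.23282917]
```

Run:
```python
from c import *
T=C0+.135*cx
delta([*T,.26],RT); print(T)
```

```text
clock 15.82 tool shift [-0.0004 -0.1605  0.0602] F [-1.6 -0.7 -1.4] q [0.38 0.31 1.32 0.   1.51 0.34]
rotvec tool [ 0.0034 -0.0014 -0.0029]
[0.3850864  0.22317083]
```

```bash
python3 -m creep '[[1,0,-0.027,0.01,0,0,0],[1,0,-0.027,0.01,0,0,0],[1,0,-0.027,0.01,0,0,0],[1,0,-0.027,0.01,0,0,0],[1,0,-0.027,0.01,0,0,0],[1,0,-0.026,0.01,0,0,0],[1,0,0,0,0,0,0],[1,0.03,0,0,0,0,0],[1,0.03,0,0,0,0,0],[1,0.03,0,0,0,0,0],[1,0.025,0,0,0,0,0],[1,0,0,0,0,0,0],[1,0,0,0,0,0,0]]'
python3 - <<'E'
from c import *
delta([*(C0+.135*cx),.145],RT)
p2,_=eyes.read_camera("side");cv2.imwrite("pics/s9.png",cv2.resize(p2[150:380,180:400,::-1],None,fx=2.5,fy=2.5))
E
```

```text
clock: 16.9
tcp_pos: [0.3826, 0.2226, 0.1415]
tcp_rot: [[-0.006, 0.999, 0.039], [-0.002, 0.039, -0.999], [-1.0, -0.006, 0.002]]
ft_force: [0.3, 0.3, 0.5]
grip_width: 0.0002
clock 16.9 tool shift [-0.0035  0.0024 -0.0004] F [0.3 0.3 0.5] q [0.37 0.13 1.87 0.   1.15 0.33]
rotvec tool [0.0032 0.0015 0.0057]
```

View pics/s9.png

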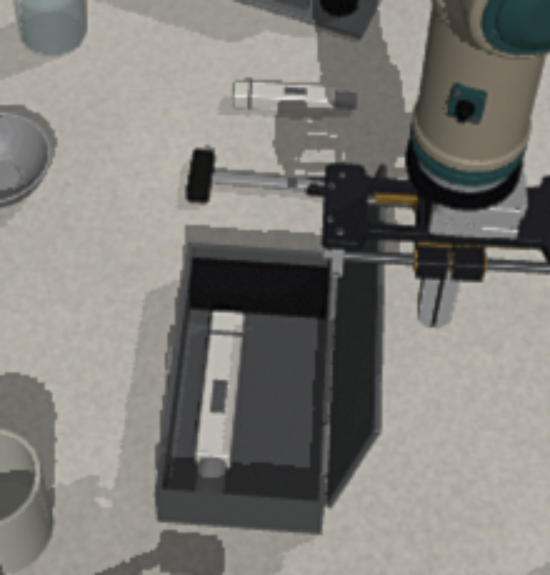

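```bash
python3 -m creep '[[1,-0.002,0.01,0,0,0,0],[1,-0.002,0.009,0,0,0,0],[1,-0.001,0.009,0,0,0,0]]' | grep -E "pos|force"; python3 -m creep '[[1,-0.001,0.009,0,0,0,0],[1,-0.001,0.009,0,0,0,0],[1,-0.001,0.008,0,0,0,0]]'| grep -E "pos|force"
python3 -m creep '[[1,0,0.0065,0,0,0,0],[1,0,0.0065,0,0,0,0],[1,0.001,0.0065,0,0,0,0],[1,0.001,0.0065,0,0,0,0]]'| grep -E "pos|force"
```

```text
tcp_pos: [0.4143, 0.2249, 0.15]
ft_force: [-1.7, 0.5, 1.3]
tcp_pos: [0.4393, 0.2254, 0.1515]
ft_force: [-1.5, 0.8, -0.9]
tcp_pos: [0.4646, 0.2262, 0.149]
ft_force: [-0.8, 0.2, 1.1]
```

```bash
python3 -m creep '[[1,0.002,0.006,0,0,0,0],[1,0.002,0.006,0,0,0,0],[1,0.0025,0.006,0,0,0,0],[1,0.0025,0.006,0,0,0,0]]' | grep -E "pos|force"; python3 -m creep '[[1,0.003,0.0055,0,0,0,0],[1,0.0035,0.0055,0,0,0,0],[1,0.004,0.0055,0,0,0,0],[1,0.004,0.005,0,0,0,0]]'| grep -E "pos|force"
python3 - <<'E'
from c import *
delta([*(C0+.011*cx),.125],RT)
p2,_=eyes.read_camera("side");cv2.imwrite("pics/s10.png",cv2.resize(p2[150:380,180:400,::-1],None,fx=2.5,fy=2.5))
E
```

```text
tcp_pos: [0.4887, 0.2273, 0.1399]
ft_force: [-0.5, 0.5, 0.5]
tcp_pos: [0.5102, 0.2281, 0.1252]
ft_force: [-0.1, 0.6, 1.2]
clock 18.45 tool shift [ 0.0002 -0.0012  0.0005] F [-0.1  0.6  1.2] q [0.3  0.31 1.67 0.   1.17 0.26]
rotvec tool [ 0.0033 -0.0002  0.0004]
```

View pics/s10.png

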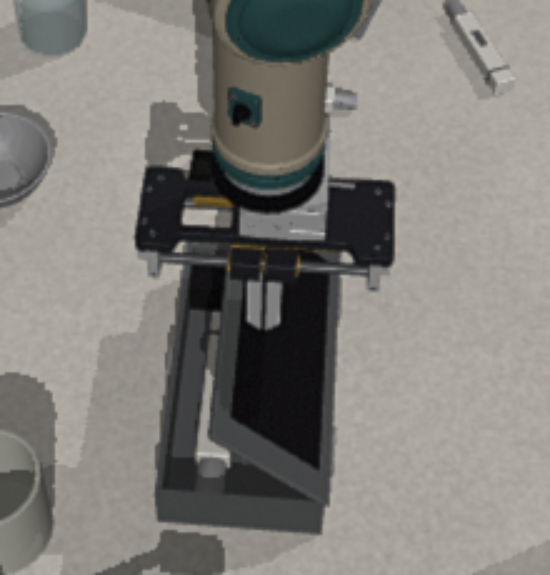

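The lid follows, now at about 45°. Continue along the arc.

```bash
python3 -m creep '[[1,0.0045,0.0045,0,0,0,0],[1,0.005,0.0045,0,0,0,0],[1,0.005,0.004,0,0,0,0],[1,0.0053,0.004,0,0,0,0]]' | grep -E "pos|force"; python3 -m creep '[[1,0.005,0.003,0,0,0,0],[1,0.005,0.003,0,0,0,0],[1,0.0054,0.0023,0,0,0,0]]'| grep -E "pos|force"; python3 -m creep '[[1,0.005,0.0018,0,0,0,0],[1,0.0055,0.0018,0,0,0,0],[1,0.006,0.002,0,0,0,0]]'| grep -E "pos|force"
```

```text
tcp_pos: [0.527, 0.2288, 0.1054]
ft_force: [-0.1, -0.2, 1.3]
tcp_pos: [0.5352, 0.2292, 0.0899]
ft_force: [0.2, -0.6, 0.8]
tcp_pos: [0.5404, 0.2293, 0.0734]
ft_force: [1.1, 0.5, 0.3]
```

```bash
python3 -m creep '[[1,0.004,0.001,0,0,0,0],[1,0.004,0.0005,0,0,0,0]]'| grep -E "pos|force";  for i in 1 2 3; do python3 -m creep '[[1,0.002,0,0,0,0,0]]'| grep -E "tcp_pos|force"; done
```

```text
tcp_pos: [0.5419, 0.2293, 0.0653]
ft_force: [0.4, -0.3, 0.6]
tcp_pos: [0.5416, 0.2293, 0.0632]
ft_force: [0.1, -0.3, 1.2]
tcp_pos: [0.5417, 0.2293, 0.0616]
ft_force: [0.1, 0.3, 1.4]
tcp_pos: [0.5418, 0.2294, 0.0598]
ft_force: [0.4, 0.4, 0.4]
```

```bash
for i in 1 2 3 4 5; do python3 -m creep '[[1,0.001,0,0,0,0,0]]'| grep -E "tcp_pos|force"; done
```

```text
tcp_pos: [0.5417, 0.2294, 0.0588]
ft_force: [0.7, 0.1, 1.3]
tcp_pos: [0.5418, 0.2294, 0.0579]
ft_force: [0.9, -0.4, 1.4]
tcp_pos: [0.5418, 0.2294, 0.057]
ft_force: [0.1, -0.7, 0.4]
tcp_pos: [0.5419, 0.2294, 0.0561]
ft_force: [-0.9, -0.5, 9.1]
tcp_pos: [0.5419, 0.2294, 0.0561]
ft_force: [-3.5, -2.0, 13.7]
```

Firm contact at z = 0.056, so the lid is shut. Retreat and verify.

```bash
python3 -m creep '[[1,-0.005,0,0,0,0,0],[1,-0.03,0,0,0,0,0],[1,-0.04,0,0,0,0,0],[1,-0.04,0,0,0,0,0],[1,-0.04,0,0,0,0,0],[1,0,-0.04,0,0,0,0],[1,0,-0.04,0,0,0,0],[1,0,-0.04,0,0,0,0],[1,0,-0.04,0,0,0,0],[1,0,0,0,0,0,0],[1,0,0,0,0,0,0],[1,0,0,0,0,0,0]]'
python3 - <<'E'
from c import *
f0={n:np.load(n+"0.npz") for n in ("top","side")}
for n in ("side","top"):
    p,d=eyes.read_camera(n);cv2.imwrite(f"pics/{n}11.png",p[:,:,::-1]);W=cloud(n,d);q=W[...,:2]-C0;x=q@cx;y=q@cy;z=W[...,2]
    m=(abs(x)<.06)&(abs(y)<.11)&(z>.03)&(z<.12); c=np.polyfit(x[m],z[m],1); print(n,m.sum(),"lid slope",c,"z",np.percentile(z[m],[1,50,99]))
E
```

```text
clock: 21.17
tcp_pos: [0.3827, 0.2234, 0.2105]
tcp_rot: [[0.001, 0.999, 0.039], [0.001, 0.039, -0.999], [-1.0, 0.001, -0.001]]
ft_force: [1.2, 0.6, -0.1]
grip_width: 0.0006
side 5670 lid slope [-0.00123741  0.05650405] z [0.05235949 0.05649278 0.0606545 ]
top 3719 lid slope [0.00262662 0.05653395] z [0.05133004 0.05652187 0.06162292]
```

View pics/side11.png

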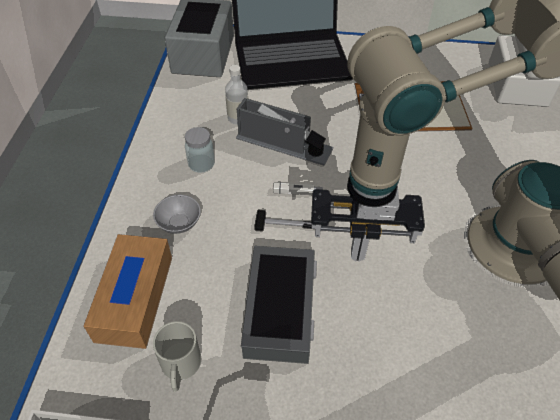

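View pics/top11.png

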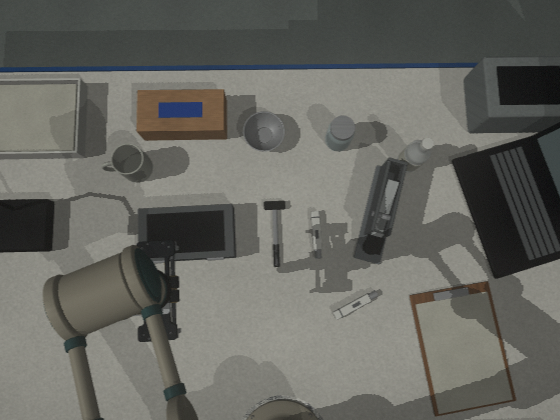

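The lid is flat at z 0.0565 with a slope below 0.003 rad. The bystanders are unmoved, the robot is clear of everything, and the lamp's white part seen in the rest is only the empty tray. I'm handing the job in.

```bash
python3 -c "
from station import arm
print(arm.finish_job())"
```

```text
the job is handed in; nothing more can be done
None
```

The lamp is in the case bay with the lid shut, and the job was handed in at about 21 s on the robot clock. No verdict is reported, so this rests on my own checks.

- **Tab:** It moved at about 4 N and met its stop at a tilt of about 0.37 rad. I pressed to 27 N with about 1 mm of give, under the 40 N limit.
- **Lamp:** I gripped it by the raised part, square to the slope, and laid it in the bay. Touchdown was at 8 N and I let go before lifting off. Before the lid closed, its top was level at about 30 mm above the desk. Its ends stood at y = -0.101 and +0.063 m in the case frame, inside the bay's limits. I could not see it again with the lid shut.
- **Lid:** It closed with 1–2 N and I pressed it to 14 N on the rim, under the 50 N limit. Both cameras then showed it flat at 56.5 mm, with a slope under 0.003 rad.
- **Bystanders and robot:** The last pictures show no bystander moved and the gripper clear of everything. I judged the bystanders by eye and did not measure them.
- **Disagreements:** On the tilted lamp, one wrist reading put its top about 2.5 mm lower than the nominal shape. The camera estimates of the tilt ranged from 0.34 to 0.38 rad; a 0.26 rad wrist fit was poor, as only part of the lamp was in view. Neither affected the result.

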